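# Click the desk radio to its marked channel and key it

## Task

On the desk radio, stroke the big knurled wheel with a fingertip, its top going towards the back of the radio, until the white rib on the wheel clicks into place at the top, level with the white lines on either side of it. Then press the wide black talk key in front of the wheel all the way down and let it up again. Use only fingertip touch: do not pick up, drag or tip the radio, leave the small volume knob as it is, and leave the other things on the desk where they are.

Things in the scene. Friction and masses are not known exactly. Their poses are not given: they have to be found in the camera images.
- radio: Grey desk radio, loose on rubber feet, 200 (x, front to back) x 260 (y) x 75 mm high, about 2 kg. Origin under the centre of its base, z up; its front (dark display) faces its own -x, its back +x. On its flat top, 75 mm above the desk: wheel, talk key, volume knob, speaker slots and, at x +85, y -115, a 50 mm stub aerial.
- wheel_crest (a point): Fixed point at the very top of the wheel, at (20, 55, 100) mm in the radio's frame; axes as the radio's. The wheel stands 25 mm out of the radio's top between two fixed cheeks (each 9 mm thick, 66 mm long in x, 1.5 mm from the wheel's sides, tops 12 mm below the crest). A white line across each cheek's top marks the crest.
- wheel_axis (a point): Centre of the black knurled wheel, a drum 80 mm in diameter and 40 mm wide, its axis level along the radio's y; 40 mm below wheel_crest, 60 mm above the desk. Its rim is hard and does not give under a press; the knurling is fine (under 1 mm).
- wheel (a joint): Angle of the wheel, rad: 0 with its white rib at the crest; grows as its top goes to the radio's back (+x). Detents every 30 degrees (0.524 rad, 21 mm of rim), one at 0; stops at +-1.15. A click takes about 0.1 N m (2 to 3 N along the rim): a fingertip pressed down with 5 to 8 N carries the rim without slipping. Past half way it snaps into the nearer detent. Starts one or two clicks short (negative).
- wheel_rib (a point): The middle of the white rib on the wheel's rim, 6 mm wide and running across the wheel, parallel to its axis; it turns with the wheel.
- key_top (a point): Centre of the top face of the black talk key, a bar 38 mm (x) x 60 mm (y), its face 84 mm above the desk when up; at (-70, 30, 84) mm in the radio's frame. Moves with the key.
- key (a joint): Travel of the talk key in m: 0 up, 0.006 fully down. It is sprung: 1.5 N starts it, 4.5 N takes it fully down on a hard stop; it comes up by itself.
- volume_top (a point): Centre of the top of the small knurled volume knob, 28 mm in diameter, 18 mm tall, on an upright axis at (-68, -75) mm in the radio's frame. To be left alone.
- volume (a joint): Angle of the volume knob in rad; 0 with its white line pointing to the front; starts within 0.2 of 0 and turns freely; to be left alone.
- calculator: Loose blue desk calculator lying flat, 150 x 105 x 18 mm; origin under its centre.
- flask: Loose off-white drinking flask, 68 mm diameter, 170 mm tall; origin under its centre.
- wipes: Loose white tub of wipes, 96 mm diameter, 150 mm tall; origin under its centre.
- spray: Loose slim spray can, 56 mm diameter, 160 mm tall; origin under its centre.
- mouse: Loose black computer mouse, 100 x 60 x 32 mm, left (+y) of the radio; origin under its centre.
- notes: Loose block of sticky notes, 74 x 74 x 22 mm, right (-y) of the radio; origin under its centre.
- marker: Loose white marker with black cap, 125 x 12 x 12 mm, lying in front of the radio; origin under its centre.

How it is judged:
On the way, in this order (a step that is already met when the one before it is completed fails the run):
1. the wheel is seated in the detent with its rib level with the white lines (value of joint wheel between -0.1 and 0.1 rad and value of joint key below 0.002 m), for 0.3 s.
2. the talk key is pressed all the way down, with the wheel still in its detent (value of joint wheel between -0.13 and 0.13 rad and value of joint key above 0.005 m), for 0.1 s.
At the end, for the whole second after the job is handed in: The wheel rests within 0.1 rad of 0 (rib level with the lines), the talk key is up again (under 1 mm down), the radio stands level within 30 mm of where it was (value of joint wheel between -0.1 and 0.1 rad and value of joint key below 0.001 m and distance of radio from where it was at the start of the episode below 0.03 m and angle between radio's own z axis and vertical below 0.1 rad); the robot touches nothing.
It fails at once if the talk key is pressed before the wheel is set (value of joint key above 0.003 m and (value of joint wheel below -0.2 rad or value of joint wheel above 0.2 rad)).
It fails at once if the radio is lifted, dragged more than 30 mm or tipped (height (world z) of radio above 0.012 m or distance of radio from where it was at the start of the episode above 0.03 m or angle between radio's own z axis and vertical above 0.1 rad).
It fails at once if the volume knob is turned to beyond 0.6 rad either way (value of joint volume above 0.6 rad or value of joint volume below -0.6 rad).
It fails at once if another thing on the desk is moved more than 25 mm (distance of any of calculator, flask, wipes, spray, mouse, notes, marker from where it was at the start of the episode above 0.025 m).
It also fails if it takes over 51 s, if anything falls off the work surface, if the arm or the gripper's body presses on something with over 40 N, if the wrist force passes 120 N, or if a joint passes its speed limit or range.

## Robot

A 6-joint arm with a two-finger parallel gripper is mounted at the origin on the work surface. World frame = base frame: x ahead of the robot, y to its left, z up, the work surface at z = 0. Lengths are in m, angles in rad, forces in N, time in s.
With the tool pointing down it reaches from about 0.25 to 0.8 m from the base axis. Payload 8.5 kg.
Tool frame: the origin (TCP) lies at the very end of the fingers, on their centre line; the grasp point (between the pads) lies 19 mm behind it; x points along the fingers, z is the direction in which the jaws open and shut, and the axes are right-handed (so a half turn about x gives the same grasp; the last joint's range is limited). The gripper opens to 85 mm and grips with 20 to 120 N. Pads are 22 mm wide; open, the fingers measure 114 mm over their backs; the gripper's body (76 mm by 85 mm) begins 54 mm behind the grasp point. The pads swing forward as they close: fully open they stand 13 mm farther back than shut.
Start: joints at [-1.133, 0.238, -0.013, 1.319, 0, 1.571], TCP at [0.223, -0.475, 0.231] pointing down, gripper open.
Joint ranges: [-2.66, 2.66], [-1.03, 1.9], [-1.14, 1.46], [-1.82, 2.27], [-1.45, 1.34], [-3.14, 3.14]. Speed limits (rad/s): [2.22, 2.22, 2.79, 3.14, 3.14, 3.14].

## Interface

Orientations are given as a 3x3 rotation matrix whose columns are the frame's x, y, z axes.
In Python, from workcell import telemetry, get_image, get_calibration, sign_off gives the robot as it stands.
- The arm moves only by the shell command python3 -m crank 'ROWS'. ROWS is JSON, a list of rows, each an object of numbers: "tx", "ty", "tz": the shift along the world's x, y, z in mm; "ax", "ay", "az": the turn, a rotation vector about the world's x, y, z in rad; "gripper": the opening, from 0 (shut) to 1 (fully open). A call has 1 to 12 rows; each row is the pose to reach, as a shift and turn from the pose commanded when the call began; what a row does not reach only later rows make up. A row lasts 1/10 s, in which the tool goes at most 50 mm and 8.59 degrees, less where a joint would pass 70% of its speed; a pose out of reach is approached as far as the arm can. A call with a gripper value outside its range is refused whole. The fingers move at their own pace and stop on an object; the grip force is fixed at half the most. Time passes only in rows, so rows that repeat a pose let the fingers close. It gives the time, the measured TCP pose, the force and the opening at its end, in the units of the state.
- telemetry.observe(): the state, without advancing time (a new reading comes with each control period).
- get_image(name): name is "scene" or "side" or "wrist"; returns the picture (480x640x3 uint8, red, green, blue); there is no depth.
- get_calibration(name): a dict with "camera_matrix" (3x3 intrinsics, pixels), "position" and "rotation" of the camera in the world. Camera axes: x right, y down, z forward; pixel columns grow to the right and rows downward; lengths in m; the calibration is good to about 2 mm. A picture is of the moment at which its call begins: read the wrist's pose just before it. get_calibration takes no time and is no camera call; for the wrist camera it gives the pose at the moment of the call.
- sign_off(): hands the job in, once; it reports no verdict.
The state is a dict: "time": time; "qpos": joint angles; "dq": joint speeds; "tau": joint torques, N m; "ee_pos": TCP position; "orientation": TCP orientation; "ft_force": force on the tool from outside, world axes, zero at the start; "ft_torque": the same for the moment, N m; "grip_width": opening from 0.0 (shut) to 1.0 (fully open).
Only numpy, scipy, OpenCV 4.12 (cv2) and the standard library are available. Lean on these libraries where they do the work, as an engineer would, in place of code of your own. Each camera call takes 0.05 s, during which the arm holds its last target. There are 200 camera calls.

## Working session

There is one attempt and no reset: what is moved stays moved. The work goes in short steps, Python scripts to look and compute and a shell command to move; the robot and the scene stay as the last step left them, time stands still between calls to the robot, and variables do not carry over. Pictures are saved under pics/ and viewed, about 8 in all and at most 12, crops included, and the job is handed in when it is done.

```bash
mkdir -p pics; ls; python3 - <<'E'
from workcell import *
import cv2
s=telemetry.observe();print(s)
for n in("scene","side"):
    c=get_calibration(n);print(n,c)
    cv2.imwrite(f"pics/{n}0.png",get_image(n)[:,:,::-1])
E
```

```text
pics
{'time': 0.0, 'qpos': array([-1.13299414e+00,  2.38794572e-01, -1.42523898e-02,  1.31921321e+00,
       -3.07175987e-06,  1.57078672e+00]), 'dq': array([-0.00063786, -0.00031911, -0.00047263, -0.00034521,  0.00105553,
        0.00071075]), 'tau': array([-1.07684820e-03, -5.38780618e+01,  3.46439588e+01,  1.84442679e-02,
       -1.35108980e-04,  2.27345959e-05]), 'ee_pos': array([ 0.22239465, -0.47510461,  0.23067113]), 'orientation': array([[-6.23380254e-04,  9.05681537e-01,  4.23958211e-01],
       [ 1.32448360e-03,  4.23958669e-01, -9.05680569e-01],
       [-9.99998929e-01, -3.05768676e-06, -1.46384780e-03]]), 'ft_force': array([-0.17060422,  0.08953939, -0.33984775]), 'ft_torque': array([ 0.02729587, -0.02086636,  0.00345671]), 'grip_width': 0.9976588912102228}
scene {'camera_matrix': array([[451.24057325,   0.        , 312.08028215],
       [  0.        , 451.24057325, 232.87223483],
       [  0.        ,   0.        ,   1.        ]]), 'position': array([ 1.12799962, -0.25769534,  0.78018881]), 'rotation': array([[ 0.35685841,  0.686313  , -0.63374012],
       [ 0.9340572 , -0.27213998,  0.23125088],
       [-0.01375553, -0.67447335, -0.73817104]])}
side {'camera_matrix': array([[518.20176967,   0.        , 312.03503035],
       [  0.        , 518.20176967, 231.47164976],
       [  0.        ,   0.        ,   1.        ]]), 'position': array([0.03160673, 0.76841862, 0.97973987]), 'rotation': array([[-0.85224412, -0.34430085,  0.3938742 ],
       [-0.52305195,  0.57494097, -0.6291737 ],
       [-0.00982937, -0.74222625, -0.67007729]])}
```

View pics/scene0.png

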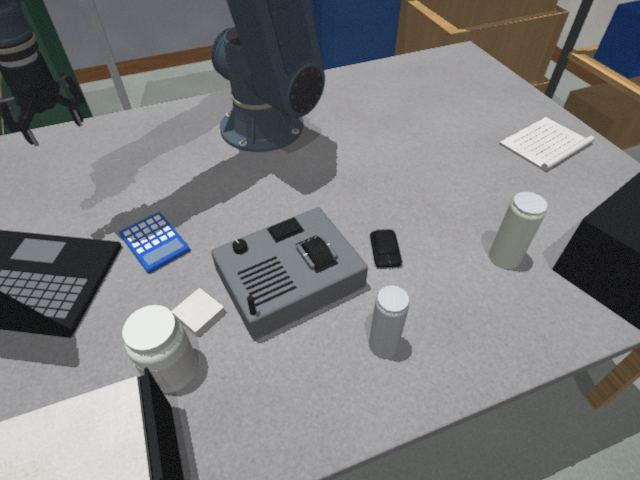

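View pics/side0.png

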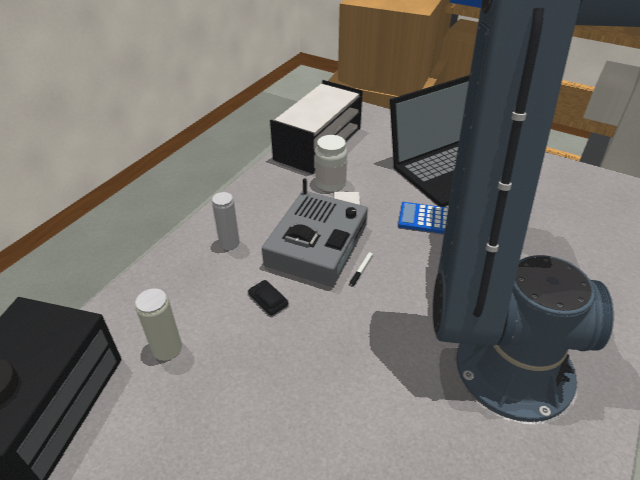

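The scene picture shows the radio at about (290,270), with its front facing the robot, the wheel at (318,252), the key at (286,230) and the volume knob at (239,245). The side picture shows the wheel at (302,234) and the key at (338,239). Next I'll fit the radio's pose from its top-face corners and enlarge the wheel area.

```bash
cat > h.py <<'E'
import numpy as np, cv2
from workcell import *
def ray(c,uv,z):
    K,R,p=[np.array(c[k]) for k in("camera_matrix","rotation","position")]
    d=R@np.linalg.solve(K,[uv[0],uv[1],1.]); return p+d*(z-p[2])/d[2]
def proj(c,P):
    K,R,p=[np.array(c[k]) for k in("camera_matrix","rotation","position")]
    q=K@(R.T@(np.array(P)-p)); return q[:2]/q[2]
E
python3 - <<'E'
from h import *
c=get_calibration("scene"); s=get_calibration("side")
for n,uv,z in [("FR",(213,252),.075),("FL",(321,209),.075),("BL",(367,266),.075),("BR",(250,322),.075),("key",(286,230),.084),("vol",(239,243),.093)]:
    print(n,ray(c,uv,z).round(3))
for n,uv,z in [("key",(338,239),.084),("wheel",(302,234),.095),("vol",(351,210),.093)]: print("side",n,ray(s,uv,z).round(3))
a=cv2.imread("pics/scene0.png")[200:340,200:380]; b=cv2.imread("pics/side0.png")[180:300,250:410]
a=cv2.resize(a,(540,420),interpolation=2); b=cv2.resize(b,None,fx=3.5,fy=3.5,interpolation=2)
cv2.imwrite("pics/a.png",cv2.resize(cv2.imread("pics/scene0.png")[200:340,205:375],None,fx=4.5,fy=4.3,interpolation=2))
E
```

```text
FR [ 0.497 -0.244  0.075]
FL [0.463 0.007 0.075]
BL [0.646 0.033 0.075]
BR [ 0.684 -0.218  0.075]
key [ 0.502 -0.088  0.084]
vol [ 0.509 -0.19   0.093]
side key [ 0.487 -0.082  0.084]
side wheel [ 0.568 -0.041  0.095]
side vol [ 0.508 -0.191  0.093]
```

View pics/a.png

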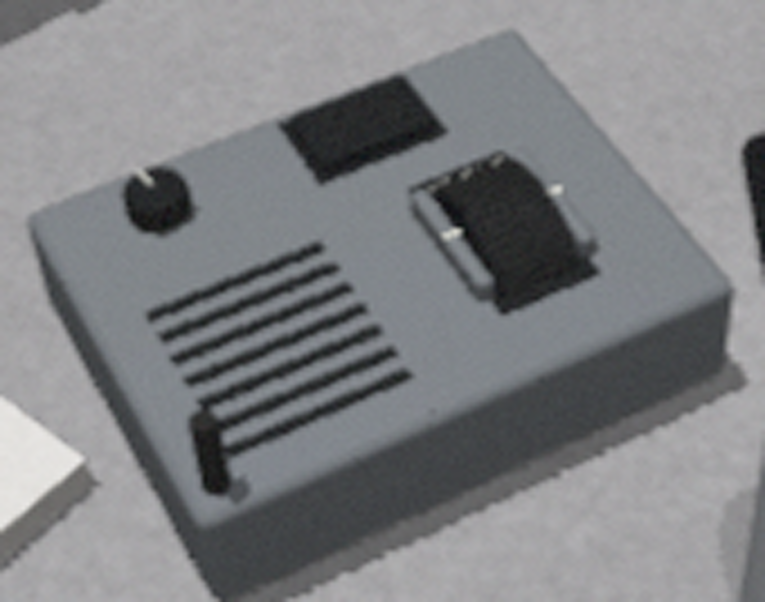

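```bash
python3 - <<'E'
from h import *
from scipy.optimize import least_squares
c=get_calibration("scene"); s=get_calibration("side")
U=lambda x,y:(205+x/4.5,200+y/4.3)
obs=[(c,(-.1,-.13,.075),(213,251)),(c,(-.1,.13,.075),U(515,30)),(c,(.1,.13,.075),U(732,290)),(c,(.1,-.13,.075),U(203,525)),
(c,(.02,.0295,.088),U(452,233)),(c,(.02,.0805,.088),U(557,190)),(c,(-.068,-.075,.093),U(157,188)),(s,(-.07,.03,.084),(338,239)),(s,(-.068,-.075,.093),(351,210))]
def W(p,q): 
    a,b=np.cos(p[2]),np.sin(p[2]); return np.array([p[0]+a*q[0]-b*q[1],p[1]+b*q[0]+a*q[1],q[2]])
f=lambda p:np.concatenate([proj(o[0],W(p,o[1]))-o[2] for o in obs])
r=least_squares(f,[.57,-.1,.13],loss="soft_l1"); p=r.x
print(p.round(4),f(p).reshape(-1,2).round(1).tolist())
for n,q in [("crest",(.02,.055,.1)),("key",(-.07,.03,.084)),("vol",(-.068,-.075,.093)),("aer",(.085,-.115,.125))]: print(n,W(p,q).round(4))
print("rib seen",U(465,173))
for t in(-60,-30,0):
    t=np.radians(t);P=W(p,(.02+.04*np.sin(t),.055,.06+.04*np.cos(t)));print(proj(c,P),proj(s,P))
E
```

```text
[ 0.5674 -0.1049  0.1449] [[-2.9, -2.0], [0.2, -2.0], [2.3, -1.6], [-0.6, 0.5], [0.5, -0.0], [-0.8, 0.3], [-0.1, -0.3], [-1.8, -1.7], [-1.2, 0.0]]
crest [ 0.5792 -0.0476  0.1   ]
key [ 0.4938 -0.0853  0.084 ]
vol [ 0.5109 -0.1889  0.093 ]
aer [ 0.6681 -0.2064  0.125 ]
rib seen (308.3333333333333, 240.2325581395349)
[308.76211658 240.74292097] [312.34449649 238.93272194]
[312.11841953 240.66030483] [306.9926004  233.20000376]
[316.98418845 245.40890449] [299.75894556 229.60863766]
```

The rib fits −60°, so it needs two clicks. I'll shut the gripper, move to above the front of the wheel, and turn so the jaws' axis runs along the radio's x.

```bash
python3 -m crank '[{"tx":25,"ty":35,"az":0.1,"gripper":0},{"tx":50,"ty":70,"az":0.22,"gripper":0},{"tx":75,"ty":105,"az":0.34,"gripper":0},{"tx":100,"ty":140,"az":0.46,"gripper":0},{"tx":125,"ty":175,"az":0.58,"gripper":0},{"tx":150,"ty":210,"az":0.7,"gripper":0},{"tx":175,"ty":245,"az":0.82,"gripper":0},{"tx":200,"ty":280,"az":0.94,"gripper":0},{"tx":225,"ty":315,"az":1.06,"gripper":0},{"tx":250,"ty":350,"az":1.18,"gripper":0},{"tx":275,"ty":385,"az":1.28,"gripper":0},{"tx":290,"ty":420,"az":1.28,"gripper":0}]'
python3 - <<'E'
from h import *
s=telemetry.observe();print(s["time"],s["ee_pos"],s["orientation"].round(3),s["ft_force"],s["grip_width"],s["qpos"].round(2))
cv2.imwrite("pics/w1.png",get_image("wrist")[:,:,::-1]); print(get_calibration("wrist"))
E
```

```text
0.1 [ 0.22241339 -0.47516204  0.23076315] [[-0.001  0.906  0.424]
 [ 0.001  0.424 -0.906]
 [-1.     0.    -0.001]] [ 0.06305437  0.18702352 -0.44204873] 1.0001127523573696 [-1.13  0.24 -0.01  1.32  0.    1.57]
{'camera_matrix': array([[338.70880547,   0.        , 322.23279227],
       [  0.        , 338.70880547, 239.5526905 ],
       [  0.        ,   0.        ,   1.        ]]), 'position': array([ 0.28300532, -0.4463746 ,  0.37267109]), 'rotation': array([[ 4.23243184e-01, -8.74427677e-01, -2.37152788e-01],
       [-9.06015793e-01, -4.08708665e-01, -1.09966407e-01],
       [-7.68729530e-04,  2.61406703e-01, -9.65228442e-01]])}validation failed for argument at $[0]...
```

View pics/w1.png

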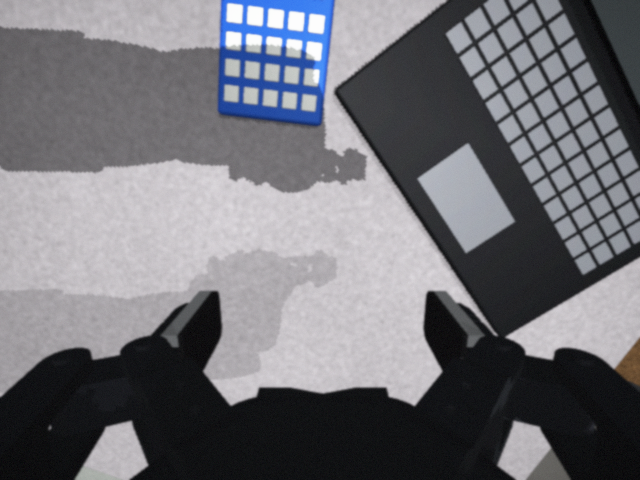

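The call was refused, and the picture only shows the start view: calculator at (275,60), laptop at right. Every key is probably required in each row, so I'll test that with one row.

```bash
python3 -m crank '[{"tx":25,"ty":35,"tz":0,"ax":0,"ay":0,"az":0.1,"gripper":0}]'
```

```text
time: 0.25
ee_pos: [0.2464, -0.4427, 0.2305]
orientation: [[-0.001, 0.861, 0.509], [-0.001, 0.509, -0.861], [-1.0, -0.001, 0.0]]
ft_force: [1.8, -0.7, 0.1]
grip_width: 0.858
```

```bash
python3 -m crank '[{"tx":25,"ty":35,"tz":0,"ax":0,"ay":0,"az":0.12,"gripper":0},{"tx":50,"ty":70,"tz":0,"ax":0,"ay":0,"az":0.24,"gripper":0},{"tx":75,"ty":105,"tz":0,"ax":0,"ay":0,"az":0.36,"gripper":0},{"tx":100,"ty":140,"tz":0,"ax":0,"ay":0,"az":0.48,"gripper":0},{"tx":125,"ty":175,"tz":0,"ax":0,"ay":0,"az":0.6,"gripper":0},{"tx":150,"ty":210,"tz":0,"ax":0,"ay":0,"az":0.72,"gripper":0},{"tx":175,"ty":245,"tz":0,"ax":0,"ay":0,"az":0.84,"gripper":0},{"tx":200,"ty":280,"tz":0,"ax":0,"ay":0,"az":0.96,"gripper":0},{"tx":225,"ty":315,"tz":0,"ax":0,"ay":0,"az":1.08,"gripper":0},{"tx":250,"ty":350,"tz":0,"ax":0,"ay":0,"az":1.18,"gripper":0},{"tx":265,"ty":385,"tz":0,"ax":0,"ay":0,"az":1.18,"gripper":0},{"tx":265,"ty":390,"tz":0,"ax":0,"ay":0,"az":1.18,"gripper":0}]'
python3 - <<'E'
from h import *
s=telemetry.observe();print(s["time"],s["ee_pos"],s["orientation"].round(3),s["ft_force"],s["grip_width"],s["qpos"].round(2))
c=get_calibration("wrist");cv2.imwrite("pics/w2.png",get_image("wrist")[:,:,::-1]); print(c["position"],c["rotation"].tolist())
for n,P in [("crest",(.5792,-.0476,.1)),("key",(.4938,-.0853,.084))]: print(n,proj(c,P))
E
```

```text
time: 1.45
ee_pos: [0.514, -0.0472, 0.2307]
orientation: [[-0.0, -0.15, 0.989], [0.001, 0.989, 0.15], [-1.0, 0.001, -0.0]]
ft_force: [0.2, -0.6, -0.2]
grip_width: 0.002
1.45 [ 0.51395878 -0.04719877  0.23066576] [[-0.    -0.15   0.989]
 [ 0.001  0.989  0.15 ]
 [-1.     0.001 -0.   ]] [ 0.24989703 -0.55842036 -0.23951303] 0.0022958007404513627 [-0.09  0.22 -0.03  1.31  0.    1.33]
[0.50495196 0.01885731 0.37256265] [[0.9887826342171645, 0.14439635979270715, 0.03819153766450414], [0.14935982227001784, -0.9546357331116859, -0.25760873540658835], [-0.000738757086497561, 0.2604233252704682, -0.9654942495390836]]
crest [398.43029378 243.35954351]
key [292.94879804 264.73117881]
```

View pics/w2.png

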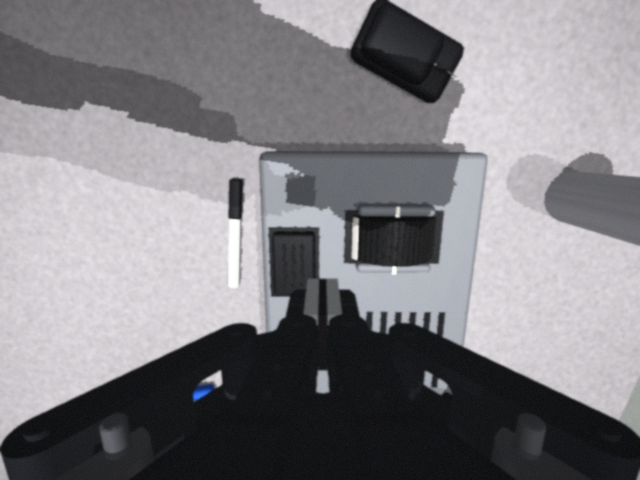

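The wrist picture shows the white lines at (398,212) and (394,270), with the crest within 2 mm of my estimate. The rib is at (354,240), about 36 mm in front, which confirms −60°. The key is at (294,262). I'll come down just in front of the crest.

```bash
python3 -m crank '[{"tx":35,"ty":-1,"tz":-10,"ax":0,"ay":0,"az":0,"gripper":0},{"tx":52,"ty":-1,"tz":-50,"ax":0,"ay":0,"az":0,"gripper":0},{"tx":52,"ty":-1,"tz":-90,"ax":0,"ay":0,"az":0,"gripper":0},{"tx":52,"ty":-1,"tz":-118,"ax":0,"ay":0,"az":0,"gripper":0},{"tx":52,"ty":-1,"tz":-124,"ax":0,"ay":0,"az":0,"gripper":0},{"tx":52,"ty":-1,"tz":-124,"ax":0,"ay":0,"az":0,"gripper":0}]'; python3 -m crank '[{"tx":0,"ty":0,"tz":-3,"ax":0,"ay":0,"az":0,"gripper":0},{"tx":0,"ty":0,"tz":-4,"ax":0,"ay":0,"az":0,"gripper":0},{"tx":0,"ty":0,"tz":-4,"ax":0,"ay":0,"az":0,"gripper":0}]'
```

```text
time: 2.1
ee_pos: [0.5637, -0.0522, 0.107]
orientation: [[-0.002, -0.146, 0.989], [-0.0, 0.989, 0.146], [-1.0, 0.0, -0.002]]
ft_force: [-0.5, -0.4, 0.4]
grip_width: -0.003
time: 2.4
ee_pos: [0.5652, -0.0516, 0.1044]
orientation: [[0.002, -0.146, 0.989], [-0.0, 0.989, 0.146], [-1.0, -0.001, 0.002]]
ft_force: [-0.2, -0.2, 0.1]
grip_width: -0.004
```

```bash
python3 -m crank '[{"tx":0,"ty":2,"tz":-2,"ax":0,"ay":0,"az":0,"gripper":0},{"tx":0,"ty":2,"tz":-3,"ax":0,"ay":0,"az":0,"gripper":0},{"tx":0,"ty":2,"tz":-3,"ax":0,"ay":0,"az":0,"gripper":0}]'; python3 -m crank '[{"tx":0,"ty":0,"tz":-1,"ax":0,"ay":0,"az":0,"gripper":0},{"tx":0,"ty":0,"tz":-1,"ax":0,"ay":0,"az":0,"gripper":0}]'
```

```text
time: 2.7
ee_pos: [0.5645, -0.0493, 0.1002]
orientation: [[-0.0, -0.147, 0.989], [-0.0, 0.989, 0.147], [-1.0, -0.0, -0.0]]
ft_force: [1.1, 0.0, 0.7]
grip_width: -0.001
time: 2.9
ee_pos: [0.5646, -0.0494, 0.0993]
orientation: [[-0.0, -0.147, 0.989], [-0.0, 0.989, 0.147], [-1.0, 0.0, -0.0]]
ft_force: [0.0, -0.2, 1.0]
grip_width: 0.002
```

```bash
python3 -m crank '[{"tx":0,"ty":0,"tz":-1,"ax":0,"ay":0,"az":0,"gripper":0},{"tx":0,"ty":0,"tz":-1,"ax":0,"ay":0,"az":0,"gripper":0}]';python3 -m crank '[{"tx":0,"ty":0,"tz":-0.5,"ax":0,"ay":0,"az":0,"gripper":0},{"tx":0,"ty":0,"tz":-0.5,"ax":0,"ay":0,"az":0,"gripper":0}]'
```

```text
time: 3.1
ee_pos: [0.5648, -0.0494, 0.099]
orientation: [[0.001, -0.146, 0.989], [0.0, 0.989, 0.146], [-1.0, -0.0, 0.001]]
ft_force: [-1.5, 0.2, 6.8]
grip_width: 0.001
time: 3.3
ee_pos: [0.565, -0.0494, 0.0989]
orientation: [[0.001, -0.146, 0.989], [0.0, 0.989, 0.146], [-1.0, -0.0, 0.001]]
ft_force: [-2.6, 1.7, 10.1]
grip_width: -0.003
```

Contact at about 10 N. I'll ease off slightly and stroke back one click.

```bash
python3 -m crank '[{"tx":3,"ty":0.5,"tz":0.3,"ax":0,"ay":0,"az":0,"gripper":0},{"tx":7,"ty":1,"tz":0.3,"ax":0,"ay":0,"az":0,"gripper":0},{"tx":11,"ty":1.6,"tz":0.3,"ax":0,"ay":0,"az":0,"gripper":0}]';python3 -m crank '[{"tx":4,"ty":0.6,"tz":0,"ax":0,"ay":0,"az":0,"gripper":0},{"tx":8,"ty":1.2,"tz":0,"ax":0,"ay":0,"az":0,"gripper":0},{"tx":11,"ty":1.6,"tz":0,"ax":0,"ay":0,"az":0,"gripper":0},{"tx":11,"ty":1.6,"tz":0,"ax":0,"ay":0,"az":0,"gripper":0}]'
```

```text
time: 3.6
ee_pos: [0.5768, -0.0477, 0.0999]
orientation: [[0.003, -0.147, 0.989], [0.0, 0.989, 0.147], [-1.0, -0.0, 0.003]]
ft_force: [-0.3, 1.8, 13.2]
grip_width: 0.003
time: 4.0
ee_pos: [0.5881, -0.0461, 0.0996]
orientation: [[0.003, -0.147, 0.989], [0.0, 0.989, 0.147], [-1.0, -0.0, 0.003]]
ft_force: [-0.9, 1.7, 12.4]
grip_width: -0.001
```

Lift straight up and look from in front of the wheel.

```bash
python3 -m crank '[{"tx":0,"ty":0,"tz":6,"ax":0,"ay":0,"az":0,"gripper":0},{"tx":0,"ty":0,"tz":25,"ax":0,"ay":0,"az":0,"gripper":0},{"tx":-30,"ty":-20,"tz":60,"ax":0,"ay":0,"az":0,"gripper":0},{"tx":-60,"ty":-40,"tz":90,"ax":0,"ay":0,"az":0,"gripper":0},{"tx":-70,"ty":-40,"tz":100,"ax":0,"ay":0,"az":0,"gripper":0},{"tx":-70,"ty":-40,"tz":100,"ax":0,"ay":0,"az":0,"gripper":0}]'
python3 - <<'E'
from h import *
s=telemetry.observe();print(s["time"],s["ee_pos"],s["ft_force"])
c=get_calibration("wrist");im=get_image("wrist")[:,:,::-1]; cv2.imwrite("pics/w3.png",im)
p=proj(c,(.578,-.0465,.1)).astype(int);print(p)
x0,y0=max(p[0]-120,0),max(p[1]-90,0)
print(x0,y0);cv2.imwrite("pics/w3c.png",cv2.resize(im[y0:y0+180,x0:x0+240],None,fx=3,fy=3,interpolation=2))
E
```

```text
time: 4.6
ee_pos: [0.5163, -0.0867, 0.1999]
orientation: [[0.003, -0.145, 0.989], [-0.0, 0.989, 0.145], [-1.0, -0.001, 0.003]]
ft_force: [0.1, 0.5, -0.6]
grip_width: -0.002
4.6 [ 0.51634756 -0.08666611  0.19988866] [ 0.0522476   0.52094601 -0.55161207]
[413 199]
293 109
```

View pics/w3c.png

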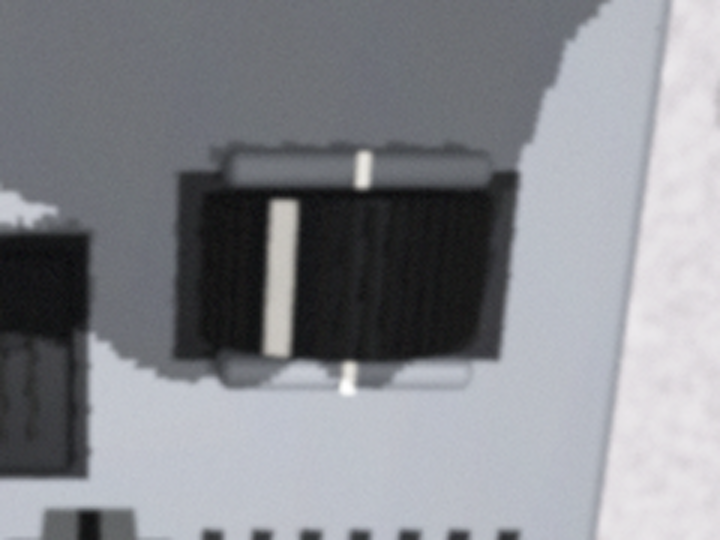

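The picture shows the rib at crop (281,278), about 18.5 mm in front of the lines at x≈356. That is −30°, so one click is done and the radio hasn't moved. Now the second stroke, the same way.

```bash
python3 -m crank '[{"tx":20,"ty":15,"tz":-20,"ax":0,"ay":0,"az":0,"gripper":0},{"tx":40,"ty":32,"tz":-55,"ax":0,"ay":0,"az":0,"gripper":0},{"tx":48,"ty":37,"tz":-85,"ax":0,"ay":0,"az":0,"gripper":0},{"tx":48,"ty":37,"tz":-95,"ax":0,"ay":0,"az":0,"gripper":0},{"tx":48,"ty":37,"tz":-97,"ax":0,"ay":0,"az":0,"gripper":0},{"tx":48,"ty":37,"tz":-98.5,"ax":0,"ay":0,"az":0,"gripper":0},{"tx":48,"ty":37,"tz":-99.3,"ax":0,"ay":0,"az":0,"gripper":0},{"tx":48,"ty":37,"tz":-99.3,"ax":0,"ay":0,"az":0,"gripper":0}]'
```

```text
time: 5.45
ee_pos: [0.5644, -0.0489, 0.0991]
orientation: [[-0.0, -0.147, 0.989], [0.001, 0.989, 0.147], [-1.0, 0.001, -0.0]]
ft_force: [-1.1, 2.7, 3.4]
grip_width: 0.003
```

```bash
python3 -m crank '[{"tx":0,"ty":0,"tz":-0.5,"ax":0,"ay":0,"az":0,"gripper":0},{"tx":3,"ty":0.5,"tz":-0.5,"ax":0,"ay":0,"az":0,"gripper":0},{"tx":7,"ty":1,"tz":-0.5,"ax":0,"ay":0,"az":0,"gripper":0},{"tx":11,"ty":1.6,"tz":-0.5,"ax":0,"ay":0,"az":0,"gripper":0},{"tx":15,"ty":2.2,"tz":-0.5,"ax":0,"ay":0,"az":0,"gripper":0},{"tx":19,"ty":2.8,"tz":-0.5,"ax":0,"ay":0,"az":0,"gripper":0},{"tx":22,"ty":3.2,"tz":-0.5,"ax":0,"ay":0,"az":0,"gripper":0},{"tx":22,"ty":3.2,"tz":-0.5,"ax":0,"ay":0,"az":0,"gripper":0}]'; python3 -m crank '[{"tx":0,"ty":0,"tz":6,"ax":0,"ay":0,"az":0,"gripper":0},{"tx":0,"ty":0,"tz":25,"ax":0,"ay":0,"az":0,"gripper":0},{"tx":-30,"ty":-20,"tz":60,"ax":0,"ay":0,"az":0,"gripper":0},{"tx":-60,"ty":-40,"tz":90,"ax":0,"ay":0,"az":0,"gripper":0},{"tx":-70,"ty":-40,"tz":100,"ax":0,"ay":0,"az":0,"gripper":0},{"tx":-70,"ty":-40,"tz":100,"ax":0,"ay":0,"az":0,"gripper":0}]'
python3 - <<'E'
from h import *
s=telemetry.observe()
c=get_calibration("wrist");im=get_image("wrist")[:,:,::-1]; cv2.imwrite("pics/w4.png",im)
p=proj(c,(.578,-.0465,.1)).astype(int)
x0,y0=max(p[0]-160,0),max(p[1]-90,0)
print(x0,y0,proj(c,(.493,-.085,.084)),ray(c,(294+0,262),.084));cv2.imwrite("pics/w4c.png",cv2.resize(im[y0:y0+200,x0:x0+260],None,fx=3,fy=3,interpolation=2))
E
```

```text
time: 6.25
ee_pos: [0.5878, -0.0457, 0.0996]
orientation: [[0.003, -0.147, 0.989], [0.001, 0.989, 0.147], [-1.0, 0.0, 0.003]]
ft_force: [0.0, 2.8, 10.4]
grip_width: 0.003
time: 6.85
ee_pos: [0.5164, -0.0867, 0.2002]
orientation: [[0.003, -0.145, 0.989], [-0.001, 0.989, 0.145], [-1.0, -0.001, 0.003]]
ft_force: [0.6, -0.5, -0.1]
grip_width: 0.001
253 109 [291.53762043 229.35033391] [ 0.49821118 -0.11149817  0.084     ]
```

View pics/w4c.png

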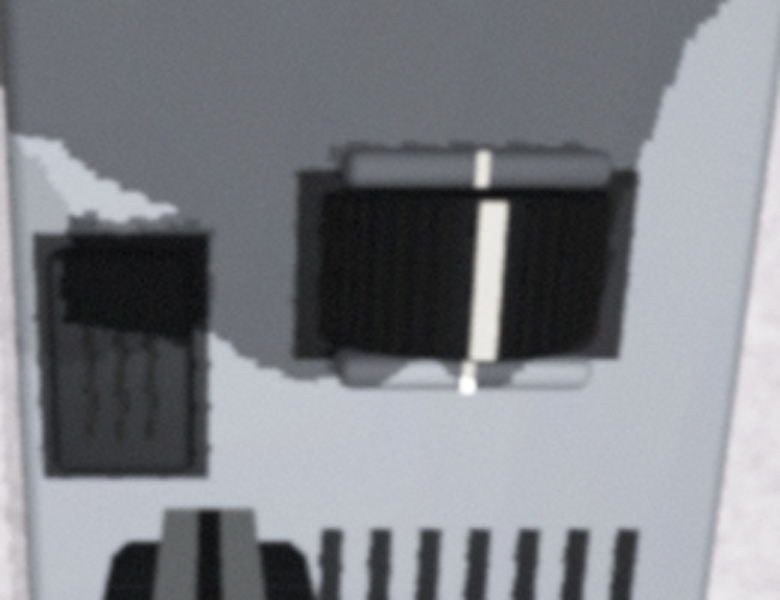

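The rib at crop (489,280) against the lines' midpoint at 475 differs by exactly the expected parallax, so the wheel is seated at 0. The key is at crop (125,355), which is (0.495, −0.084). Now to press it.

```bash
python3 -m crank '[{"tx":-22,"ty":2,"tz":-30,"ax":0,"ay":0,"az":0,"gripper":0},{"tx":-22,"ty":2,"tz":-70,"ax":0,"ay":0,"az":0,"gripper":0},{"tx":-22,"ty":2,"tz":-100,"ax":0,"ay":0,"az":0,"gripper":0},{"tx":-22,"ty":2,"tz":-111,"ax":0,"ay":0,"az":0,"gripper":0},{"tx":-22,"ty":2,"tz":-111,"ax":0,"ay":0,"az":0,"gripper":0}]';python3 -m crank '[{"tx":0,"ty":0,"tz":-3,"ax":0,"ay":0,"az":0,"gripper":0},{"tx":0,"ty":0,"tz":-6,"ax":0,"ay":0,"az":0,"gripper":0},{"tx":0,"ty":0,"tz":-9,"ax":0,"ay":0,"az":0,"gripper":0},{"tx":0,"ty":0,"tz":-11,"ax":0,"ay":0,"az":0,"gripper":0},{"tx":0,"ty":0,"tz":-11,"ax":0,"ay":0,"az":0,"gripper":0}]'
```

```text
time: 7.4
ee_pos: [0.4938, -0.0834, 0.0852]
orientation: [[-0.004, -0.147, 0.989], [0.001, 0.989, 0.147], [-1.0, 0.001, -0.004]]
ft_force: [-0.8, -0.3, 1.0]
grip_width: -0.001
time: 7.9
ee_pos: [0.4959, -0.0841, 0.0779]
orientation: [[0.003, -0.147, 0.989], [-0.0, 0.989, 0.147], [-1.0, -0.001, 0.003]]
ft_force: [-0.4, 1.3, 10.4]
grip_width: -0.001
```

At 10 N the tip is at 0.078, which is the hard stop. I'll hold briefly with slightly more force, then lift away.

```bash
python3 -m crank '[{"tx":0,"ty":0,"tz":-0.7,"ax":0,"ay":0,"az":0,"gripper":0},{"tx":0,"ty":0,"tz":-0.7,"ax":0,"ay":0,"az":0,"gripper":0},{"tx":0,"ty":0,"tz":-0.7,"ax":0,"ay":0,"az":0,"gripper":0}]';python3 -m crank '[{"tx":0,"ty":0,"tz":8,"ax":0,"ay":0,"az":0,"gripper":0},{"tx":0,"ty":0,"tz":30,"ax":0,"ay":0,"az":0,"gripper":0},{"tx":10,"ty":0,"tz":70,"ax":0,"ay":0,"az":0,"gripper":0},{"tx":22,"ty":-2,"tz":110,"ax":0,"ay":0,"az":0,"gripper":0},{"tx":22,"ty":-2,"tz":123,"ax":0,"ay":0,"az":0,"gripper":0},{"tx":22,"ty":-2,"tz":123,"ax":0,"ay":0,"az":0,"gripper":0}]'
python3 - <<'E'
from h import *
im=get_image("wrist")[:,:,::-1]
cv2.imwrite("pics/w5c.png",cv2.resize(im[109:309,253:513],None,fx=3,fy=3,interpolation=2))
E
```

```text
time: 8.2
ee_pos: [0.4959, -0.0841, 0.0778]
orientation: [[0.004, -0.147, 0.989], [-0.0, 0.989, 0.147], [-1.0, -0.001, 0.004]]
ft_force: [-3.4, 1.7, 18.8]
grip_width: 0.001
time: 8.8
ee_pos: [0.5179, -0.0864, 0.2009]
orientation: [[0.004, -0.146, 0.989], [-0.001, 0.989, 0.146], [-1.0, -0.002, 0.004]]
ft_force: [0.7, 0.1, -0.5]
grip_width: -0.003
```

View pics/w5c.png

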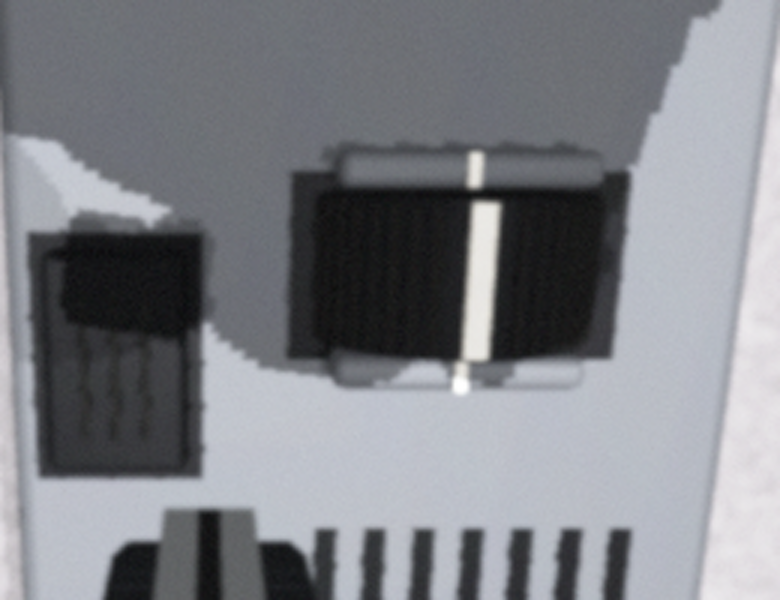

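The rib is at (482,280) and the lines' midpoint at (468,270), the same alignment as before the press. The key looks as it did when up, and the arm is clear, so I'm handing in.

```bash
python3 -c "
from workcell import *
print(sign_off())"
```

```text
the job is handed in; nothing more can be done
None
```

The wheel is set and the talk key has been pressed and let up; the job is handed in at about 9 s on the robot's clock.

- **Wheel:** I stroked it back with the shut fingertip in two strokes of about 22 mm each, taking it from −60° to −30° to 0. The last picture shows the rib level with the white lines, allowing for parallax.
- **Talk key:** I pressed it onto its hard stop at about 78 mm with 10 to 19 N, held it, then lifted clear. It looks up again in the last picture. The key's travel can't be read directly, so I judged this from force, height and the pictures.
- **Surroundings:** In the last picture the radio is where it was before the press, to within the picture's accuracy. The arm stood about 10 cm clear with nothing on the force sensor. I didn't take a last look at the volume knob or the other things on the desk, but the arm never went near them at low height.

**Disagreements:**
- My first move was refused because its rows lacked some keys, so nothing moved.
- The stroke force was 10 to 13 N, above the suggested 5 to 8 N, with no visible harm.

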